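Lock the open slotted fastener of the control box

TASK

One of the two slotted quarter-turn fasteners on top of the grey control box is still open: its slot lies across the box, while the slot of the locked one runs along the box's long side. Take the flat-bladed key from its stand, set the blade into the slot of the open fastener and turn it clockwise (seen from above) to its stop, leaving the locked one locked. Then hang the key back upright in its stand, as it was.

Things in the scene. Friction and masses are not known exactly. Their poses are not given: they have to be found in the camera images.
- key_handle (a point): Loose flat-bladed key hanging in the stand, 119 mm tall, 0.12 kg. Point: centre of its black paddle handle, 66 (x) x 14 (y) x 44 (z) mm; grasp it from above across the 14 mm. x runs along the handle, z up. A 10 mm shank below it leads to a steel blade in the handle's plane: 28 mm wide (x), 4 mm thick (y), tip 2.4 mm thick and 97 mm below the point. A half turn about z changes nothing.
- fastener_slot (a point): Open fastener on the fixed grey steel box (122x222x52 mm): round steel head, 44 mm across. One slot crosses it, open at both ends, 13 mm deep, 7 mm wide in the lower 6 mm, flaring to 15 mm at the mouth. Point: centre of the slot floor, on the turning axis, 58 mm above the table; x along the slot, z up. Key seated: handle centre 97 mm above the point, 6 degrees of play either way.
- fastener (a joint): Turn of the open fastener, rad: grows clockwise seen from above; 0 = fully open, 1.31 = locked, at its hard stop, slot along the box's long side. It begins between 0 and 0.3, turns stiffly (0.06 N m) and stays where it is left.
- other_fastener (a joint): Turn of the second, equal fastener on the same box, 130 mm from the first; already locked: it begins between 1.25 and 1.31 (same meaning as the first) and should stay locked.
- stand_top (a point): The key's stand: fixed grey plastic block, 72 x 72 mm, 88 mm high, with a square hole of 42 x 42 mm right through it from above. Point: centre of the hole at the block's top, x and y along the block's sides. The key hangs with its blade down the hole and the ends of its handle resting on two opposite sides of the block, handle roughly along x, handle centre 22 mm above the point.
There are look-alikes about, which are no part of the job. What is shaped like the part that bears stand_top but green is not meant.

How it is judged:
By the outcome, as a careful person would: the job done as asked, in the order asked, and still so for the second after the job is handed in, with the robot touching nothing.
It also fails if it takes over 51 s, if anything falls off the work surface, if the arm or the gripper's body presses on something with over 40 N, if the wrist force passes 120 N, or if a joint passes its speed limit or range.

ROBOT

A 7-joint arm with a two-finger parallel gripper is mounted at the origin on a cart in front of the work surface, level with it; the furniture and walls round the work are solid. World frame = base frame: x ahead of the robot, y to its left, z up, the work surface at z = 0. Lengths are in m, angles in rad, forces in N, time in s.
With the tool pointing down it reaches from about 0.425 to 0.825 m from the base axis. Payload 3.6 kg.
Tool frame: the origin (TCP) lies at the very end of the fingers, on their centre line; the grasp point (between the pads) lies 19 mm behind it; z points along the fingers, y is the direction in which the jaws open and shut (so a half turn about z gives the same grasp; the last joint's range is limited). The gripper opens to 85 mm and grips with 20 to 120 N. Pads are 22 mm wide; open, the fingers measure 114 mm over their backs; the gripper's body (76 mm by 85 mm) begins 54 mm behind the grasp point. The pads swing forward as they close: fully open they stand 13 mm farther back than shut.
Start: joints at [1.194, 0.615, -0.013, 1.423, 0.008, 1.103, -0.04], TCP at [0.223, -0.61, 0.231] pointing down, gripper open.
Joint ranges: [-3.12, 3.12], [-0.3, 2.06], [-1.34, 1.32], [0.26, 2.42], [-1.36, 4.5], [0.01, 1.98], [-2.84, 2.84]. Speed limits (rad/s): [2.79, 2.79, 3.14, 3.14, 3.14, 3.14, 3.14].

INTERFACE

Orientations are given as a rotation vector (axis times angle).
In Python, from station import r, optics gives the robot as it stands. The module is installed in compiled form; this text tells all that it offers.
- The arm moves only by the tool apply_moves, never from a script. Its argument "moves" is a list of rows, each a list of 4 numbers: the shift along the tool's x, y, z in units of 25 mm (1.0 is 25 mm), then the turn about the tool's z in degrees. A call has 1 to 8 rows; each row shifts and turns the commanded pose from where the row before left it, along the tool's axes as they then stand; what a row does not reach is not made up. A row lasts 1/10 s, in which the tool goes at most 50 mm and 8.59 degrees, less where a joint would pass 70% of its speed; a pose out of reach is approached as far as the arm can. A call is refused whole if a number of a shift passes 1 or a number of a turn 8.59, either way. A call with a gripper value outside its range is refused whole. "jaw" is the closure, from -1 (fully open) to 1 (shut), set as the call begins (left out, the last holds). The fingers move at their own pace and stop on an object; the grip force is fixed at half the most. Time passes only in rows, so rows that do not move let the fingers close. It gives the time, the measured TCP pose, the force and the opening at its end, in the units of the state.
- r.state(): the state, without advancing time (a new reading comes with each control period).
- optics.grab_frame(name): name is "side" or "top" or "wrist"; returns a dict with "pixels" (400x640x3 uint8, blue, green, red), "z_map" (400x640 float32, m along the optical axis (not along the pixel's ray), 0 where there is no reading), "mtx" (3x3 intrinsics, pixels), "world_from_camera" (4x4, takes a point from camera to world coordinates); the wrist camera has in their place "mount" (4x4, takes a point from camera to tool coordinates, whose origin is the TCP and whose axes are the flange's). Camera axes: x right, y up, looking along -z (the intrinsics and any distortion apply to the point x, -y, -z); pixel columns grow to the right and rows downward; lengths in m; the calibration is good to about 2 mm. A picture is of the moment at which its call begins: read the wrist's pose just before it.
- r.sign_off(): hands the job in, once; it reports no verdict.
The state is a dict: "t": time; "joint_positions": joint angles; "dq": joint speeds; "joint_torque": joint torques, N m; "position": TCP position; "orientation": TCP orientation; "contact_force": force on the tool from outside, world axes, zero at the start; "wrist_torque": the same for the moment, N m; "grip_width": finger opening in m.
Only numpy, scipy, OpenCV 4.12 (cv2) and the standard library are available. Lean on these libraries where they do the work, as an engineer would, in place of code of your own. Each camera call takes 0.05 s, during which the arm holds its last target.

## Working session

There is one attempt and no reset: what is moved stays moved. The work goes in short steps, Python scripts to look and compute and a tool call to move; the robot and the scene stay as the last step left them, time stands still between calls to the robot, and variables do not carry over. Pictures are saved under pics/ and viewed, and the job is handed in when it is done.

Besides the shell and the picture viewer there is one more tool, called after "Emit:" as name(argument=value, ...), one argument or row to a line, values as JSON. apply_moves: Moves the arm, as the interface text tells. Its arguments: {"type":"object","properties":{"moves":{"type":"array","items":{"type":"array","items":{"type":"number"}}},"jaw":{"type":"number"}},"required":["moves"]}

```bash
mkdir -p pics
cat > h.py <<'E'
from station import r, optics
import numpy as np, cv2
from scipy.spatial.transform import Rotation as R
def grab(n):
    s=r.state(); f=optics.grab_frame(n)
    if 'world_from_camera' in f: T=np.array(f['world_from_camera'])
    else:
        W=np.eye(4);W[:3,:3]=R.from_rotvec(s['orientation']).as_matrix();W[:3,3]=s['position'];T=W@np.array(f['mount'])
    return f,T
def cloud(f,T):
    z=f['z_map'];K=np.array(f['mtx']);v,u=np.mgrid[0:400,0:640]
    x=(u-K[0,2])/K[0,0]*z;y=(v-K[1,2])/K[1,1]*z
    P=np.stack([x,-y,-z,np.ones_like(z)],-1)@T.T
    P=P[...,:3];P[z==0]=np.nan
    return P
E
python3 - <<'E'
from h import *
for n in('side','top','wrist'):
    f,T=grab(n);cv2.imwrite(f'pics/a_{n}.png',f['pixels']);np.savez(f'{n}0.npz',P=cloud(f,T),px=f['pixels'])
    print(n,[k for k in f],T[:3,3].round(3),np.array(f['mtx']).round(1).tolist())
print(r.state())
E
```

```text
side ['pixels', 'z_map', 'mtx', 'world_from_camera'] [0.394 0.88  0.5  ] [[393.4, 0.0, 315.5], [0.0, 393.4, 195.1], [0.0, 0.0, 1.0]]
top ['pixels', 'z_map', 'mtx', 'world_from_camera'] [0.348 0.086 1.081] [[426.9, 0.0, 314.0], [0.0, 426.9, 199.1], [0.0, 0.0, 1.0]]
wrist ['pixels', 'z_map', 'mtx', 'mount'] [ 0.285 -0.588  0.372] [[287.2, 0.0, 316.0], [0.0, 287.2, 198.8], [0.0, 0.0, 1.0]]
{'t': 0.15, 'joint_positions': array([ 1.19353086,  0.61572829, -0.01264338,  1.42454846,  0.00808437,
        1.103417  , -0.04038492]), 'dq': array([-2.80541432e-03, -2.99123249e-03, -9.56595777e-04, -4.66793893e-03,
       -8.28345287e-04, -6.58051366e-04, -7.21279934e-05]), 'joint_torque': array([ 2.14494594e-04, -4.69661307e+01,  2.59259781e-01, -1.71250069e+01,
        9.96066083e-03,  7.12491586e-03, -4.97845434e-06]), 'position': array([ 0.22317639, -0.60984745,  0.23037808]), 'orientation': array([-3.09138320e+00, -5.47953404e-01,  5.47619585e-04]), 'contact_force': array([-0.3426715 ,  0.92601485,  0.0564928 ]), 'wrist_torque': array([ 0.02631961, -0.02122198, -0.06080356]), 'grip_width': 0.08553162292369931}
```

View pics/a_top.png

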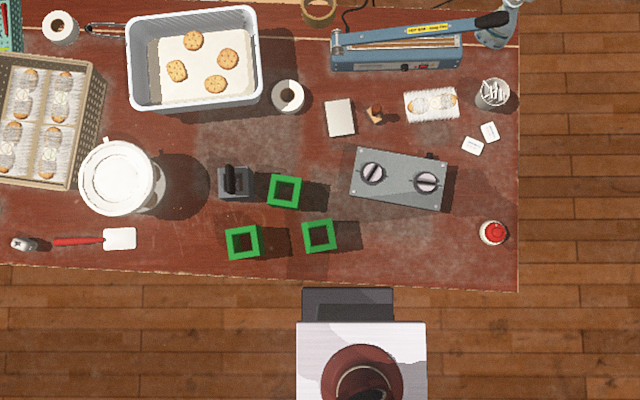

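View pics/a_side.png

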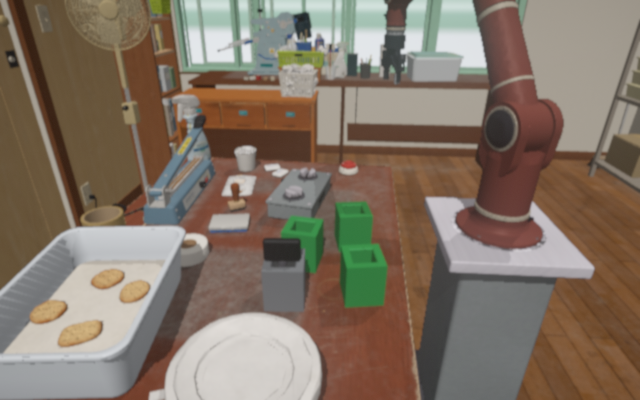

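View pics/a_wrist.png

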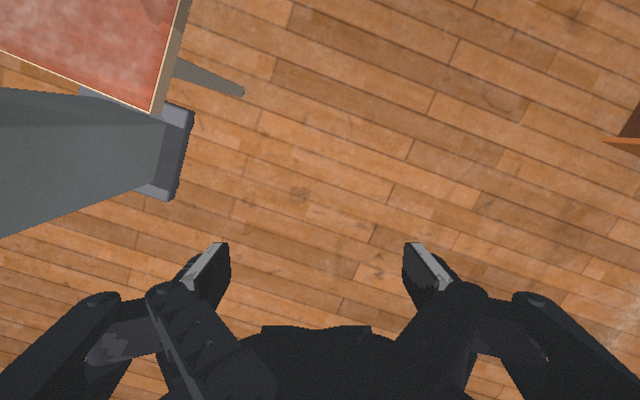

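The top view shows the grey stand with the black key at (235,182). The green look-alike blocks are at (284,190), (242,242) and (319,236). The box has heads at (372,173) and (426,182). I'll enlarge it to confirm.

Run:
```python
from h import *
d=np.load('top0.npz');px=d['px'];P=d['P']
a=cv2.resize(px[150:215,340:455],None,fx=6.9,fy=6.9,interpolation=cv2.INTER_CUBIC)[:, :790]
b=cv2.resize(px[155:210,205:265],None,fx=5,fy=5,interpolation=cv2.INTER_CUBIC)[:150*2]
cv2.imwrite('pics/b1.png',a);cv2.imwrite('pics/b2.png',b)
for u,v in[(372,173),(426,182),(400,180),(235,165),(225,190),(232,180),(240,195),(248,190),(398,200),(360,160)]:print((u,v),P[v,u].round(4))
def reg(m,name):
    Q=P[m];print(name,len(Q),np.median(Q,0).round(4))
    xy=Q[:,:2].astype(np.float32);print(cv2.minAreaRect(xy))
z=P[...,2]
w=np.zeros(z.shape,bool);w[140:220,340:455]=1
reg(w&(z>.044)&(z<.057),'boxtop')
w2=w.copy();w2[:,400:]=0;reg(w2&(z>.062),'headL');w2=w.copy();w2[:,:400]=0;reg(w2&(z>.062),'headR')
w=np.zeros(z.shape,bool);w[155:210,205:262]=1
reg(w&(z>.08)&(z<.095),'standtop');reg(w&(z>.105),'handle')
```

```text
(372, 173) [ 0.5144 -0.028   0.0596]
(426, 182) [ 0.4921 -0.1576  0.0558]
(400, 180) [ 0.4986 -0.0968  0.0479]
(235, 165) [0.5473 0.3167 0.0023]
(225, 190) [0.4736 0.3243 0.0745]
(232, 180) [0.4916 0.2989 0.1151]
(240, 195) [0.4599 0.2855 0.0874]
(248, 190) [0.472  0.2673 0.0845]
(398, 200) [ 0.4496 -0.0905  0.0497]
(360, 160) [ 5.48e-01 -2.00e-04  5.15e-02]
boxtop 4012 [ 0.4998 -0.0907  0.0518]
((0.5021562576293945, -0.0904533639550209), (0.22230970859527588, 0.12264268100261688), 79.23046112060547)
headL 213 [ 0.5132 -0.0266  0.0702]
((0.5137810707092285, -0.026101768016815186), (0.04254419729113579, 0.04095141962170601), 61.73007583618164)
headR 223 [ 0.4926 -0.1536  0.0699]
((0.4889918267726898, -0.15413711965084076), (0.04163327440619469, 0.041020650416612625), 88.03480529785156)
standtop 575 [0.4885 0.2976 0.0879]
((0.4908943772315979, 0.30431458353996277), (0.07310359179973602, 0.07278848439455032), 3.512113332748413)
handle 234 [0.4916 0.3028 0.1301]
((0.4925616979598999, 0.3056738078594208), (0.06411466002464294, 0.01562863029539585), 2.472543716430664)
```

View pics/b1.png

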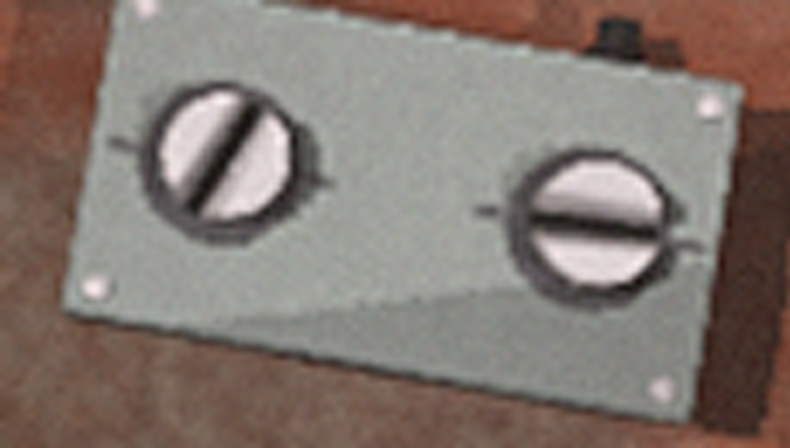

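View pics/b2.png

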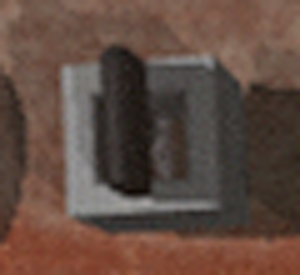

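The stand and key, the only grey one, are at (235,182). The left head at (372,173) is the open one: its slot crosses the box at about -29°. The right head at (426,182) runs along the box, so it is locked. The sizes match (222x122 box, 73 mm stand, 64x15 handle). I'll swing the arm round.

Emit:
apply_moves(
  moves=[
    [1, -0.15, 0, -2.4],
    [1, -0.15, 0, -2.4],
    [1, -0.15, 0, -2.4],
    [1, -0.15, 0, -2.4],
    [1, -0.15, 0, -2.4],
    [1, -0.15, 0, -2.4],
    [1, -0.15, 0, -2.4],
    [1, -0.15, 0, -2.4],
  ],
  jaw=-1,
)

```text
t: 0.95
position: [0.3847, -0.4882, 0.2309]
orientation: [-2.957, -1.059, 0.0]
contact_force: [0.6, 0.6, -0.6]
grip_width: 0.0851
```

Emit:
apply_moves(
  moves=[
    [1, -0.15, 0, -2.4],
    [1, -0.15, 0, -2.4],
    [1, -0.15, 0, -2.4],
    [1, -0.15, 0, -2.4],
    [1, -0.15, 0, -2.4],
    [1, -0.15, 0, -2.4],
    [1, -0.15, 0, -2.4],
    [1, -0.15, 0, -2.4],
  ],
)

```text
t: 1.75
position: [0.4962, -0.3208, 0.2309]
orientation: [-2.739, -1.537, 0.0]
contact_force: [0.0, -0.3, 0.3]
grip_width: 0.0851
```

Emit:
apply_moves(
  moves=[
    [1, -0.1, 0, -2.4],
    [1, -0.1, 0, -2.4],
    [1, -0.1, 0, -2.4],
    [1, -0.1, 0, -2.4],
    [1, -0.1, 0, -2.4],
    [1, -0.1, 0, -2.4],
    [1, -0.1, 0, -2.4],
    [1, -0.1, 0, -2.4],
  ],
)

```text
t: 2.55
position: [0.5558, -0.1299, 0.231]
orientation: [-2.445, -1.972, 0.001]
contact_force: [1.3, -0.4, -0.5]
grip_width: 0.0854
```

Emit:
apply_moves(
  moves=[
    [1, 0.1, 0, -2.4],
    [1, 0, 0, -2.4],
    [0.8, -0.1, 0, -2.4],
    [0.5, 0, 0, 0],
    [0, 0, 0, 0],
  ],
)

```text
t: 3.05
position: [0.5689, -0.0475, 0.2314]
orientation: [-2.314, -2.123, -0.001]
contact_force: [0.0, -0.6, -0.2]
grip_width: 0.0854
```

Run:
```python
from h import *
f,T=grab('wrist');cv2.imwrite('pics/c.png',f['pixels']);np.savez('c.npz',P=cloud(f,T),px=f['pixels'],T=T)
print(r.state()['position'],T.round(3))
```

```text
[ 0.56891276 -0.04960264  0.23128909] [[ 0.996  0.083  0.023  0.574]
 [-0.086  0.962  0.26   0.018]
 [-0.001 -0.261  0.965  0.373]
 [ 0.     0.     0.     1.   ]]
```

View pics/c.png

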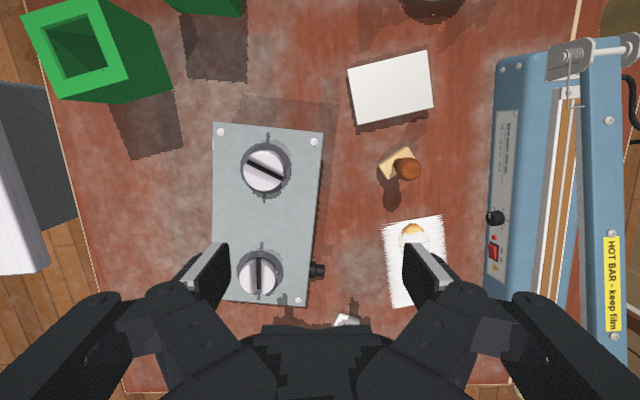

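The wrist view shows the open head at (265,170) with its slot oblique, and the locked head at (260,275). I'll measure both.

```bash
cat > meas.py <<'E'
from h import *
def slot(P,px,c):
    g=cv2.cvtColor(px,cv2.COLOR_BGR2GRAY)
    d=np.hypot(P[...,0]-c[0],P[...,1]-c[1])
    top=(d<.03)&(P[...,2]>.064)
    rect=cv2.minEnclosingCircle(P[top][:,:2].astype(np.float32)*1000)
    print('head circle mm',np.round(rect[0],1),round(rect[1],1),'ztop',np.nanpercentile(P[top][:,2],90).round(4))
    for thr in(60,80,100):
        # slot pixels: dark, within 16mm of centre
        cc=np.array(rect[0])/1000
        d=np.hypot(P[...,0]-cc[0],P[...,1]-cc[1])
        m=(d<.0165)&(g<thr)
        if m.sum()<20: continue
        Q=P[m][:,:2];q=Q.mean(0);w,V=np.linalg.eigh(np.cov((Q-q).T));v=V[:,1]*np.sign(V[0,1])
        print(thr,m.sum(),'mean',q.round(4),'ang',np.degrees(np.arctan2(v[1],v[0])).round(1),np.sqrt(w).round(4))
E
python3 - <<'E'
from meas import *
d=np.load('c.npz');P=d['P'];px=d['px']
for c in((.514,-.0265),(.49,-.154)):slot(P,px,c)
z=P[...,2];w=np.zeros(z.shape,bool);w[115:315,205:330]=1;w[240:,:215]=0
Q=P[w&(z>.046)&(z<.056)];print(np.median(Q[:,2]),cv2.minAreaRect(Q[:,:2].astype(np.float32)))
cv2.imwrite('pics/c2.png',cv2.resize(px[140:205,230:300],None,fx=8,fy=8,interpolation=cv2.INTER_CUBIC))
E
```

```text
head circle mm [516.5 -32.1] 27.9 ztop 0.3221
60 11444 mean [ 0.5123 -0.034 ] ang -11.2 [0.0044 0.0084]
80 11707 mean [ 0.5124 -0.0341] ang -11.9 [0.0045 0.0084]
100 11809 mean [ 0.5125 -0.0341] ang -11.8 [0.0045 0.0084]
head circle mm [ 488.5 -155.2] 22.4 ztop 0.0708
60 77 mean [ 0.488  -0.1552] ang 82.6 [0.0011 0.0099]
80 110 mean [ 0.4882 -0.1543] ang 83.8 [0.0016 0.0095]
100 120 mean [ 0.4879 -0.1547] ang 82.6 [0.0017 0.0096]
0.051343566967534754 ((0.5003028512001038, -0.09140094369649887), (0.22196952998638153, 0.1220349371433258), 79.19896697998047)
```

View pics/c2.png

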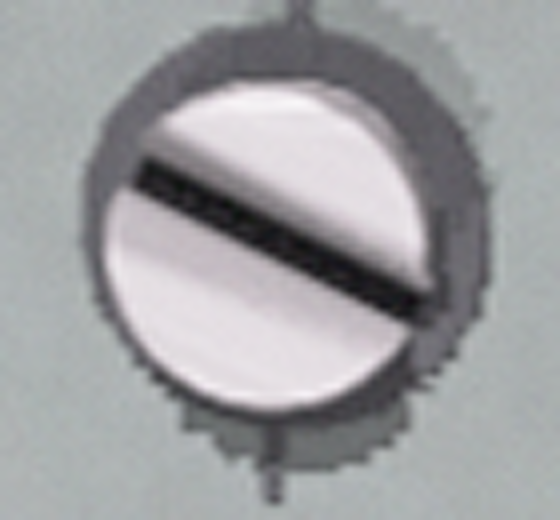

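Gripper points are contaminating the left head, so I'll filter by height.

Run:
```python
from meas import *
d=np.load('c.npz');P=d['P'].copy();px=d['px']
P[P[...,2]>.08]=np.nan
for c in((.514,-.0265),(.49,-.154)):slot(P,px,c)
s=np.radians(79.2);print(np.array([.5003,-.0914])+.065*np.array([np.cos(s),np.sin(s)]))
```

```text
head circle mm [512.7 -27.8] 22.1 ztop 0.071
60 121 mean [ 0.5124 -0.0284] ang -32.3 [0.0013 0.0095]
80 135 mean [ 0.5126 -0.0282] ang -32.3 [0.0015 0.0095]
100 151 mean [ 0.5122 -0.0278] ang -31.8 [0.0018 0.0096]
head circle mm [ 488.5 -155.2] 22.4 ztop 0.0708
60 77 mean [ 0.488  -0.1552] ang 82.6 [0.0011 0.0099]
80 110 mean [ 0.4882 -0.1543] ang 83.8 [0.0016 0.0095]
100 120 mean [ 0.4879 -0.1547] ang 82.6 [0.0017 0.0096]
[ 0.51247979 -0.02755133]
```

```bash
cat > go.py <<'E'
from h import *
import sys
# go.py x y z ang(deg of tool x) n : prints total in tool axes & per-row rows for a straight line with even turning
def plan(x,y,z,a,n,start=None):
    s=r.state();M=R.from_rotvec(s['orientation']).as_matrix()
    a0=np.degrees(np.arctan2(M[1,0],M[0,0]));p=np.array(s['position'])
    da=(a-a0+180)%360-180
    D=np.array([x,y,z])-p
    print('pos',p.round(4),'ang',round(a0,2),'tilt',np.degrees(np.arccos(-M[2,2])).round(2),'D',D.round(4),'turn toolz',round(-da,2))
    th=a0
    for i in range(n):
        c,t=np.cos(np.radians(th)),np.sin(np.radians(th))
        d=D/n/.025
        print([round(d[0]*c+d[1]*t,2),round(d[0]*t-d[1]*c,2),round(-d[2],2),round(-da/n,2)]);th+=da/n
    print('F',s['contact_force'].round(1),'t',s['t'])
if __name__=='__main__': plan(*map(float,sys.argv[1:5]),int(sys.argv[5]))
E
python3 go.py .49 .27 .23 170 16
```

```text
pos [ 0.5689 -0.0496  0.2313] ang 84.94 tilt 0.03 D [-0.0789  0.3196 -0.0013] turn toolz -85.06
[np.float64(0.78), np.float64(-0.27), np.float64(0.0), np.float64(-5.32)]
[np.float64(0.8), np.float64(-0.19), np.float64(0.0), np.float64(-5.32)]
[np.float64(0.81), np.float64(-0.12), np.float64(0.0), np.float64(-5.32)]
[np.float64(0.82), np.float64(-0.04), np.float64(0.0), np.float64(-5.32)]
[np.float64(0.82), np.float64(0.03), np.float64(0.0), np.float64(-5.32)]
[np.float64(0.82), np.float64(0.11), np.float64(0.0), np.float64(-5.32)]
[np.float64(0.8), np.float64(0.18), np.float64(0.0), np.float64(-5.32)]
[np.float64(0.78), np.float64(0.26), np.float64(0.0), np.float64(-5.32)]
[np.float64(0.75), np.float64(0.33), np.float64(0.0), np.float64(-5.32)]
[np.float64(0.72), np.float64(0.4), np.float64(0.0), np.float64(-5.32)]
[np.float64(0.68), np.float64(0.46), np.float64(0.0), np.float64(-5.32)]
[np.float64(0.63), np.float64(0.52), np.float64(0.0), np.float64(-5.32)]
[np.float64(0.58), np.float64(0.58), np.float64(0.0), np.float64(-5.32)]
[np.float64(0.53), np.float64(0.63), np.float64(0.0), np.float64(-5.32)]
[np.float64(0.47), np.float64(0.68), np.float64(0.0), np.float64(-5.32)]
[np.float64(0.4), np.float64(0.72), np.float64(0.0), np.float64(-5.32)]
F [-0.5 -1.  -0.8] t 3.1
```

Emit:
apply_moves(
  moves=[
    [0.8, -0.2, 0, -5.3],
    [0.8, -0.15, 0, -5.3],
    [0.8, -0.1, 0, -5.3],
    [0.85, 0, 0, -5.3],
    [0.85, 0.05, 0, -5.3],
    [0.85, 0.1, 0, -5.3],
    [0.8, 0.2, 0, -5.3],
    [0.8, 0.3, 0, -5.3],
  ],
)

```text
t: 3.9
position: [0.5351, 0.1118, 0.2312]
orientation: [1.395, 2.814, -0.003]
contact_force: [-0.5, -0.3, -0.3]
grip_width: 0.0854
```

```bash
python3 go.py .525 .303 .23 182.5 8|sed 's/np.float64//g'
```

```text
pos [0.5351 0.1118 0.2312] ang 127.27 tilt 0.11 D [-0.0101  0.1912 -0.0012] turn toolz -55.23
[(0.79), (0.54), (0.01), (-6.9)]
[(0.72), (0.63), (0.01), (-6.9)]
[(0.64), (0.71), (0.01), (-6.9)]
[(0.55), (0.78), (0.01), (-6.9)]
[(0.45), (0.84), (0.01), (-6.9)]
[(0.35), (0.89), (0.01), (-6.9)]
[(0.24), (0.93), (0.01), (-6.9)]
[(0.12), (0.95), (0.01), (-6.9)]
F [-0.5 -0.3 -0.3] t 3.9
```

Emit:
apply_moves(
  moves=[
    [0.8, 0.5, 0, -6.5],
    [0.7, 0.6, 0, -6.5],
    [0.65, 0.7, 0, -6.5],
    [0.55, 0.8, 0, -6.5],
    [0.45, 0.8, 0, -6.5],
    [0.35, 0.8, 0, -6.5],
    [0.2, 0.7, 0, -6.5],
    [0, 0, 0, 0],
  ],
)

```text
t: 4.7
position: [0.5263, 0.2723, 0.2311]
orientation: [-0.196, -3.135, -0.002]
contact_force: [-0.5, 0.2, 0.6]
grip_width: 0.0855
```

```bash
python3 - <<'E'
from h import *
f,T=grab('wrist');cv2.imwrite('pics/d.png',f['pixels']);P=cloud(f,T);np.savez('d.npz',P=P,px=f['pixels'],T=T)
z=P[...,2]; near=np.hypot(P[...,0]-.491,P[...,1]-.304)<.06
for n,m in(('stand',near&(z>.082)&(z<.093)),('handle',near&(z>.105)&(z<.136)),('htop',near&(z>.125)&(z<.136))):
    Q=P[m];print(n,len(Q),np.median(Q,0).round(4),cv2.minAreaRect(Q[:,:2].astype(np.float32)))
E
python3 go.py .491 .304 .23 182.5 1
```

```text
stand 3188 [0.4848 0.2966 0.0873] ((0.48915600776672363, 0.3027227222919464), (0.0719350278377533, 0.07221236079931259), 3.26851487159729)
handle 1374 [0.4898 0.3033 0.1306] ((0.4919131100177765, 0.30427178740501404), (0.06597967445850372, 0.015211495570838451), 3.505913019180298)
htop 1279 [0.4898 0.3037 0.1307] ((0.4919120967388153, 0.3042796850204468), (0.06597442179918289, 0.015097096562385559), 3.327533721923828)
pos [0.5269 0.2702 0.2309] ang 172.63 tilt 0.06 D [-0.0359  0.0338 -0.0009] turn toolz -9.87
[np.float64(1.6), np.float64(1.15), np.float64(0.04), np.float64(-9.87)]
F [-1.  -1.1 -0.6] t 4.75
```

View pics/d.png

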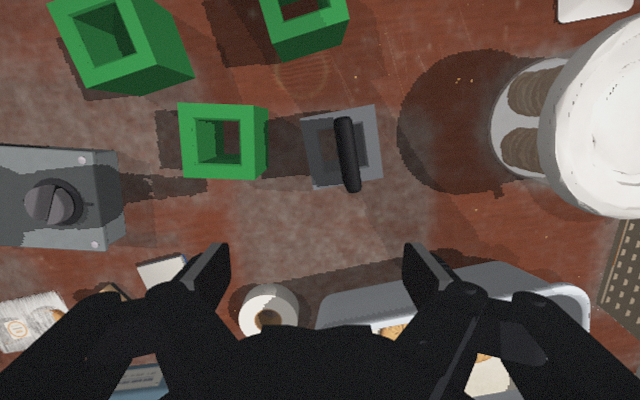

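Grey stand (342,146) with the black handle (347,153) confirmed. Aligning above the handle.

Emit:
apply_moves(
  moves=[
    [0.5, 0.4, 0.3, -5.4],
    [0.5, 0.4, 0.5, -5.4],
    [0.35, 0.5, 0.5, 0],
    [0, 0.1, 0.5, 0],
    [0, 0, 0, 0],
  ],
)

```text
t: 5.25
position: [0.4938, 0.3047, 0.1844]
orientation: [0.094, -3.138, 0.006]
contact_force: [0.8, -0.1, -0.2]
grip_width: 0.0853
```

```bash
python3 go.py .4919 .3043 .097 183.4 1
```

```text
pos [0.4938 0.3047 0.1844] ang -176.58 tilt 0.26 D [-0.0019 -0.0004 -0.0874] turn toolz 0.02
[np.float64(0.08), np.float64(-0.01), np.float64(3.5), np.float64(0.02)]
F [ 0.8 -0.1 -0.2] t 5.25
```

Emit:
apply_moves(
  moves=[
    [0.08, 0, 0.6, 0],
    [0, 0, 0.7, 0],
    [0, 0, 0.7, 0],
    [0, 0, 0.7, 0],
    [0, 0, 0.5, 0],
    [0, 0, 0.25, 0],
    [0, 0, 0, 0],
    [0, 0, 0, 0],
  ],
)

```text
t: 6.05
position: [0.4919, 0.3075, 0.1007]
orientation: [-0.098, 3.139, 0.001]
contact_force: [0.0, 0.1, -0.4]
grip_width: 0.0855
```

```bash
python3 go.py .4919 .3043 .097 183.4 1;python3 - <<'E'
from h import *
f,T=grab('wrist');cv2.imwrite('pics/e.png',f['pixels'])
E
```

```text
pos [0.4919 0.3075 0.1007] ang -176.43 tilt 0.07 D [-0.     -0.0032 -0.0037] turn toolz 0.17
[np.float64(0.01), np.float64(-0.13), np.float64(0.15), np.float64(0.17)]
F [ 0.   0.1 -0.4] t 6.05
```

View pics/e.png

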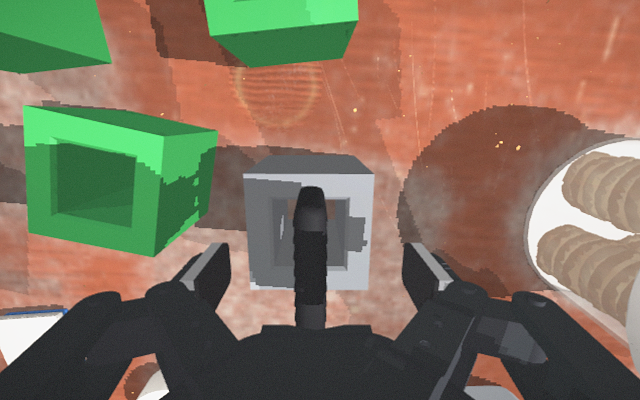

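The handle lies just left of the finger midline ((312) against 316), which agrees with the 3 mm y error. I'll correct, go down and close.

Emit:
apply_moves(
  moves=[
    [0, -0.13, 0.15, 0.15],
    [0, 0, 0, 0],
  ],
)

```text
t: 6.3
position: [0.4918, 0.3033, 0.0963]
orientation: [-0.093, 3.14, -0.001]
contact_force: [-0.8, -0.6, 0.8]
grip_width: 0.0854
```

Emit:
apply_moves(
  moves=[
    [0, 0, 0, 0],
    [0, 0, 0, 0],
    [0, 0, 0, 0],
    [0, 0, 0, 0],
    [0, 0, 0, 0],
    [0, 0, 0, 0],
    [0, 0, 0, 0],
  ],
  jaw=1,
)

```text
t: 7.0
position: [0.4916, 0.3043, 0.0965]
orientation: [-0.095, 3.14, 0.001]
contact_force: [0.5, 0.4, 0.9]
grip_width: 0.0132
```

Gripped: 13.2 mm opening. Lifting.

Emit:
apply_moves(
  moves=[
    [0, 0, -0.4, 0],
    [0, 0, -0.7, 0],
    [0, 0, -0.8, 0],
    [0, 0, -0.8, 0],
    [0, 0, -0.8, 0],
    [0, 0, -0.8, 0],
    [0, 0, -0.4, 0],
    [0, 0, 0, 0],
  ],
)

```text
t: 7.8
position: [0.492, 0.3047, 0.2155]
orientation: [-0.094, 3.138, 0.003]
contact_force: [-1.2, -0.6, -2.0]
grip_width: 0.0134
```

```bash
python3 go.py .5125 -.028 .212 148 16|sed 's/np.float64//g';python3 - <<'E'
from h import *
f,T=grab('wrist');cv2.imwrite('pics/f.png',f['pixels']);f,T=grab('side');cv2.imwrite('pics/f2.png',f['pixels'][150:350,200:460])
E
```

```text
pos [0.492  0.3047 0.2155] ang -176.55 tilt 0.18 D [ 0.0205 -0.3327 -0.0035] turn toolz 35.45
[(-0.0), (-0.83), (0.01), (2.22)]
[(-0.03), (-0.83), (0.01), (2.22)]
[(-0.07), (-0.83), (0.01), (2.22)]
[(-0.1), (-0.83), (0.01), (2.22)]
[(-0.13), (-0.82), (0.01), (2.22)]
[(-0.16), (-0.82), (0.01), (2.22)]
[(-0.19), (-0.81), (0.01), (2.22)]
[(-0.22), (-0.8), (0.01), (2.22)]
[(-0.25), (-0.79), (0.01), (2.22)]
[(-0.29), (-0.78), (0.01), (2.22)]
[(-0.32), (-0.77), (0.01), (2.22)]
[(-0.35), (-0.76), (0.01), (2.22)]
[(-0.37), (-0.74), (0.01), (2.22)]
[(-0.4), (-0.73), (0.01), (2.22)]
[(-0.43), (-0.71), (0.01), (2.22)]
[(-0.46), (-0.7), (0.01), (2.22)]
F [-1.2 -0.6 -2. ] t 7.8
```

View pics/f.png

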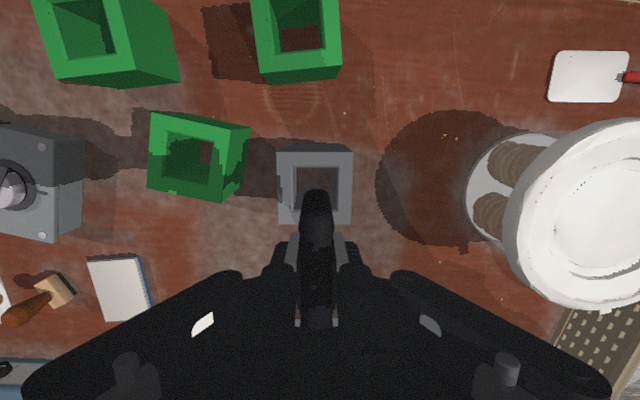

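View pics/f2.png

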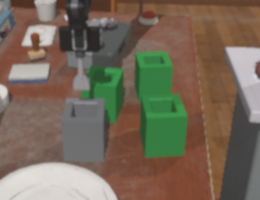

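The key is held clear of the stand: handle upright in the jaws at (317,255), blade hanging below in the side view. Moving to the fastener.

Emit:
apply_moves(
  moves=[
    [0, -0.8, 0, 2.2],
    [0, -0.85, 0, 2.2],
    [-0.05, -0.85, 0, 2.2],
    [-0.1, -0.85, 0, 2.2],
    [-0.15, -0.85, 0, 2.2],
    [-0.15, -0.85, 0, 2.2],
    [-0.2, -0.8, 0, 2.2],
    [-0.2, -0.8, 0, 2.2],
  ],
)

```text
t: 8.7
position: [0.4998, 0.1346, 0.2125]
orientation: [-0.389, -3.115, 0.002]
contact_force: [-0.3, -0.3, -1.4]
grip_width: 0.0129
```

Emit:
apply_moves(
  moves=[
    [-0.25, -0.8, 0, 2.2],
    [-0.3, -0.75, 0, 2.2],
    [-0.3, -0.75, 0, 2.2],
    [-0.35, -0.75, 0, 2.2],
    [-0.35, -0.75, 0, 2.2],
    [-0.4, -0.7, 0, 2.2],
    [-0.4, -0.6, 0, 2.2],
    [0, 0, 0, 0],
  ],
)

```text
t: 9.5
position: [0.5103, -0.008, 0.2127]
orientation: [-0.81, -3.034, 0.004]
contact_force: [-0.3, 0.8, -1.9]
grip_width: 0.0133
```

```bash
python3 go.py .5125 -.028 .17 148 1|sed 's/np.float64//g'
```

```text
pos [ 0.5103 -0.008   0.2127] ang 150.12 tilt 0.17 D [ 0.0022 -0.02   -0.0427] turn toolz 2.12
[(-0.47), (-0.65), (1.71), (2.12)]
F [-0.3  0.8 -1.9] t 9.5
```

Emit:
apply_moves(
  moves=[
    [-0.25, -0.35, 0.2, 2.1],
    [-0.2, -0.3, 0.5, 0],
    [0, 0, 0.5, 0],
    [0, 0, 0.3, 0],
    [0, 0, 0, 0],
  ],
)

```text
t: 10.0
position: [0.5108, -0.0235, 0.1746]
orientation: [-0.853, -3.02, 0.0]
contact_force: [-0.6, 0.4, -0.6]
grip_width: 0.0132
```

```bash
python3 go.py .5125 -.028 .1415 148 1|sed 's/np.float64//g';python3 - <<'E'
from h import *
o=[]
f,T=grab('side');np.savez('gs.npz',P=cloud(f,T),px=f['pixels']);o.append(cv2.resize(f['pixels'][130:230,250:350],(400,400),interpolation=cv2.INTER_CUBIC))
f,T=grab('wrist');np.savez('gw.npz',P=cloud(f,T),px=f['pixels']);o.append(cv2.resize(f['pixels'][100:350,190:440],(400,400)))
cv2.imwrite('pics/g.png',np.hstack(o))
E
```

```text
pos [ 0.5108 -0.0235  0.1746] ang 148.44 tilt 0.21 D [ 0.0017 -0.0045 -0.0331] turn toolz 0.44
[(-0.15), (-0.12), (1.33), (0.44)]
F [-0.6  0.4 -0.6] t 10.0
```

View pics/g.png

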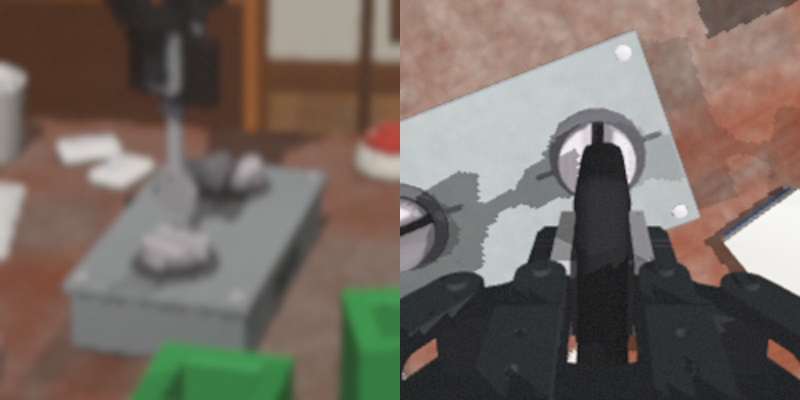

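The slot (crop (598,130)) and handle (crop (602,190)) are parallel in the wrist view, and the blade hangs above the head in the side view. I'll make a small correction and go down carefully.

Emit:
apply_moves(
  moves=[
    [-0.15, -0.12, 0, 0.4],
    [0, 0, 0.2, 0],
    [0, 0, 0.2, 0],
    [0, 0, 0.2, 0],
    [0, 0, 0, 0],
  ],
)

```text
t: 10.6
position: [0.5129, -0.0288, 0.1605]
orientation: [-0.866, -3.018, 0.001]
contact_force: [-0.1, 0.6, -0.6]
grip_width: 0.0133
```

```bash
python3 go.py .5125 -.028 .1415 148 1|sed 's/np.float64//g';python3 - <<'E'
from h import *
o=[]
f,T=grab('side');o.append(cv2.resize(f['pixels'][130:230,250:350],(400,400),interpolation=cv2.INTER_CUBIC))
f,T=grab('wrist');o.append(cv2.resize(f['pixels'][100:350,190:440],(400,400)))
cv2.imwrite('pics/i.png',np.hstack(o))
E
```

```text
pos [ 0.5129 -0.0288  0.1605] ang 147.96 tilt 0.11 D [-0.0004  0.0008 -0.019 ] turn toolz -0.04
[(0.03), (0.02), (0.76), (-0.04)]
F [-0.1  0.6 -0.6] t 10.6
```

View pics/i.png

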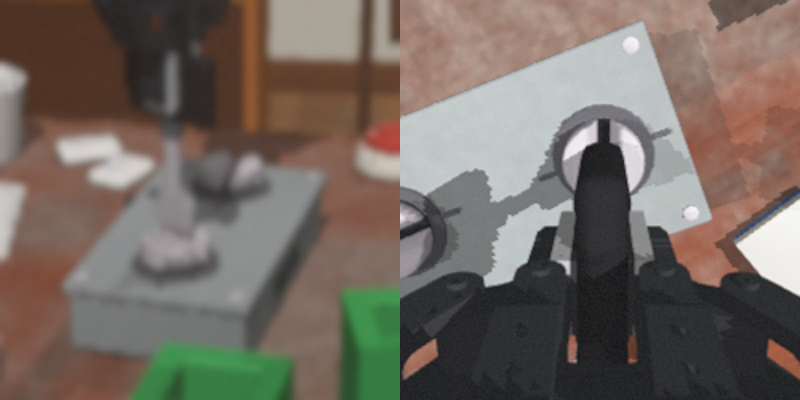

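The slot (crop (603,130)) is now centred on the handle (603). Inserting.

Emit:
apply_moves(
  moves=[
    [0, 0, 0.15, 0],
    [0, 0, 0.15, 0],
    [0, 0, 0.15, 0],
    [0, 0, 0, 0],
  ],
)

```text
t: 11.1
position: [0.5132, -0.0288, 0.1494]
orientation: [-0.867, -3.018, 0.0]
contact_force: [0.3, 0.3, -0.8]
grip_width: 0.0135
```

Emit:
apply_moves(
  moves=[
    [0, 0, 0.12, 0],
    [0, 0, 0.1, 0],
    [0, 0, 0, 0],
    [0, 0, 0, 0],
  ],
)

```text
t: 11.5
position: [0.5136, -0.0287, 0.1445]
orientation: [-0.867, -3.019, -0.0]
contact_force: [-0.2, 0.6, -1.7]
grip_width: 0.0134
```

Emit:
apply_moves(
  moves=[
    [0, 0, 0.1, 0],
    [0, 0, 0, 0],
    [0, 0, 0, 0],
  ],
)

```text
t: 11.8
position: [0.5136, -0.0287, 0.142]
orientation: [-0.867, -3.019, -0.0]
contact_force: [0.3, -0.6, -0.4]
grip_width: 0.0131
```

```bash
python3 go.py .5125 -.028 .1415 76 1|sed 's/np.float64//g';python3 - <<'E'
from h import *
o=[]
print(r.state()['wrist_torque'])
f,T=grab('side');o.append(cv2.resize(f['pixels'][130:230,250:350],(400,400),interpolation=cv2.INTER_CUBIC))
f,T=grab('wrist');o.append(cv2.resize(f['pixels'][100:350,190:440],(400,400)))
cv2.imwrite('pics/j.png',np.hstack(o))
E
```

```text
pos [ 0.5136 -0.0287  0.142 ] ang 147.95 tilt 0.01 D [-0.0011  0.0007 -0.0005] turn toolz 71.95
[(0.05), (0.0), (0.02), (71.95)]
F [ 0.3 -0.6 -0.4] t 11.8
[-0.02154497  0.02591915 -0.00226752]
```

View pics/j.png

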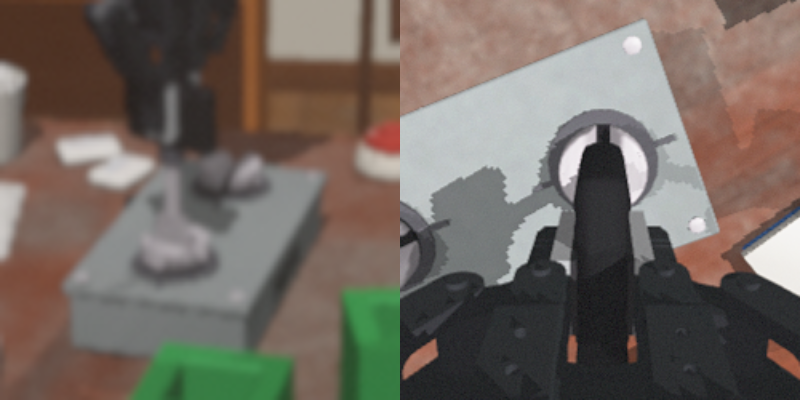

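The blade is in the slot at seating depth with no contact force. I'll turn clockwise (+).

Emit:
apply_moves(
  moves=[
    [0.02, 0, 0, 4],
    [0, 0, 0, 4],
    [0, 0, 0, 5],
    [0, 0, 0, 5],
    [0, 0, 0, 5],
    [0, 0, 0, 5],
    [0, 0, 0, 5],
    [0, 0, 0, 0],
  ],
)

```text
t: 12.7
position: [0.5133, -0.0281, 0.1422]
orientation: [1.688, 2.649, 0.0]
contact_force: [1.0, 0.4, -2.6]
grip_width: 0.0138
```

```bash
python3 go.py .5125 -.028 .142 76 1|sed 's/np.float64//g';python3 -c "
from h import *;print(r.state()['wrist_torque'])"
```

```text
pos [ 0.5133 -0.0281  0.1422] ang 114.99 tilt 0.03 D [-0.0008  0.0001 -0.0002] turn toolz 38.99
[(0.02), (-0.03), (0.01), (38.99)]
F [ 1.   0.4 -2.6] t 12.7
[ 0.04838563 -0.05940681  0.01566996]
```

Emit:
apply_moves(
  moves=[
    [0, 0, 0, 5],
    [0, 0, 0, 5],
    [0, 0, 0, 5],
    [0, 0, 0, 5],
    [0, 0, 0, 5],
    [0, 0, 0, 4],
    [0, 0, 0, 3],
    [0, 0, 0, 0],
  ],
)

```text
t: 13.5
position: [0.5132, -0.0281, 0.1421]
orientation: [-2.351, -2.083, -0.0]
contact_force: [-0.6, -0.4, -0.9]
grip_width: 0.0134
```

```bash
python3 go.py .5125 -.028 .142 76 1|sed 's/np.float64//g';python3 -c "
from h import *;print(r.state()['wrist_torque'])"
```

```text
pos [ 0.5132 -0.0281  0.1421] ang 83.08 tilt 0.01 D [-0.0007  0.0001 -0.0001] turn toolz 7.08
[(0.0), (-0.03), (0.01), (7.08)]
F [-0.6 -0.4 -0.9] t 13.5
[ 0.09775144 -0.05991661  0.03983865]
```

Emit:
apply_moves(
  moves=[
    [0, 0, 0, 3],
    [0, 0, 0, 3],
    [0, 0, 0, 2],
    [0, 0, 0, 0],
  ],
)

```text
t: 13.9
position: [0.5133, -0.0281, 0.1421]
orientation: [-2.492, -1.913, -0.001]
contact_force: [0.5, 0.2, -1.1]
grip_width: 0.0135
```

```bash
python3 go.py .5125 -.028 .142 76 1|sed 's/np.float64//g';python3 -c "
from h import *;print(r.state()['wrist_torque'])"
```

```text
pos [ 0.5133 -0.0281  0.1421] ang 75.04 tilt 0.02 D [-0.0008  0.0001 -0.0001] turn toolz -0.96
[(-0.0), (-0.03), (0.01), (-0.96)]
F [ 0.5  0.2 -1.1] t 13.9
[ 0.1364072  -0.07380159  0.06907216]
```

Emit:
apply_moves(
  moves=[
    [0, 0, 0, 2],
    [0, 0, 0, 1.5],
    [0, 0, 0, 0],
  ],
)

```text
t: 14.2
position: [0.5132, -0.0282, 0.1421]
orientation: [-2.551, -1.834, -0.0]
contact_force: [0.5, 1.1, -0.1]
grip_width: 0.0131
```

```bash
python3 go.py .5125 -.028 .142 76 1|sed 's/np.float64//g';python3 -c "
from h import *;print(r.state()['wrist_torque'])"
```

```text
pos [ 0.5132 -0.0282  0.1421] ang 71.44 tilt 0.02 D [-0.0007  0.0002 -0.0001] turn toolz -4.56
[(-0.0), (-0.03), (0.0), (-4.56)]
F [ 0.5  1.1 -0.1] t 14.2
[ 0.28842269 -0.06325511  0.04824781]
```

Emit:
apply_moves(
  moves=[
    [0, 0, 0, 2],
    [0, 0, 0, 1],
    [0, 0, 0, 0],
  ],
)

```text
t: 14.5
position: [0.5133, -0.0282, 0.1421]
orientation: [2.597, 1.768, 0.0]
contact_force: [0.2, 1.0, -0.9]
grip_width: 0.0131
```

```bash
python3 go.py .5125 -.028 .142 76 1|sed 's/np.float64//g';python3 - <<'E'
from h import *
o=[]
print(r.state()['wrist_torque'])
f,T=grab('top');print(r.state()['wrist_torque']);o.append(cv2.resize(f['pixels'][140:220,340:420],(400,400),interpolation=cv2.INTER_CUBIC))
f,T=grab('wrist');print(r.state()['wrist_torque']);o.append(cv2.resize(f['pixels'][100:350,190:440],(400,400)))
cv2.imwrite('pics/k.png',np.hstack(o))
E
```

```text
pos [ 0.5133 -0.0282  0.1421] ang 68.49 tilt 0.02 D [-0.0008  0.0002 -0.0001] turn toolz -7.51
[(-0.01), (-0.03), (0.01), (-7.51)]
F [ 0.2  1.  -0.9] t 14.5
[ 0.33147659 -0.0555947   0.30385668]
[ 0.34902482 -0.13707168  0.33280321]
[ 0.37771353 -0.06987452  0.24686187]
```

View pics/k.png

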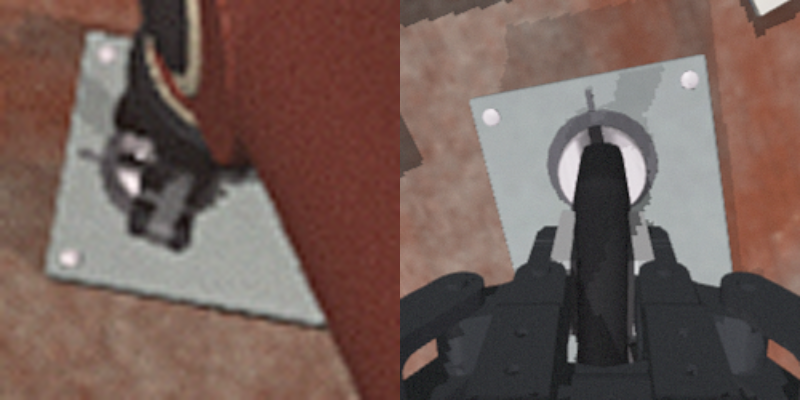

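The yaw torque rose from about 0.05 to 0.3 N m, so the fastener is at its hard stop. The slot (595,133) points to the tick (589,97) along the box. I'll relax to mid-play and lift out.

Emit:
apply_moves(
  moves=[
    [0, 0, 0, -4],
    [0, 0, 0, -3.5],
    [0, 0, 0, 0],
  ],
)

```text
t: 14.9
position: [0.5129, -0.0293, 0.142]
orientation: [-2.478, -1.931, 0.001]
contact_force: [1.1, 0.1, -1.4]
grip_width: 0.0133
```

```bash
python3 go.py .5125 -.028 .142 76 1|sed 's/np.float64//g';python3 -c "
from h import *;print(r.state()['wrist_torque'])"
```

```text
pos [ 0.5129 -0.0293  0.142 ] ang 75.84 tilt 0.05 D [-0.0004  0.0013  0.    ] turn toolz -0.16
[(0.05), (-0.03), (-0.0), (-0.16)]
F [ 1.1  0.1 -1.4] t 14.9
[ 0.03381886 -0.00591624  0.01423932]
```

Emit:
apply_moves(
  moves=[
    [0, 0, -0.2, 0],
    [0, 0, -0.2, 0],
    [0, 0, -0.3, 0],
    [0, 0, -0.5, 0],
    [0, 0, -0.6, 0],
    [0, 0, -0.7, 0],
    [0, 0, -0.4, 0],
    [0, 0, 0, 0],
  ],
)

```text
t: 15.7
position: [0.5143, -0.0283, 0.2164]
orientation: [2.475, 1.931, 0.005]
contact_force: [-0.1, 0.2, -0.9]
grip_width: 0.0129
```

```bash
python3 go.py .4919 .3043 .2155 183.4 20|sed 's/np.float64//g';python3 - <<'E'
from h import *
o=[]
f,T=grab('side');o.append(cv2.resize(f['pixels'][100:200,250:350],(400,400),interpolation=cv2.INTER_CUBIC))
f,T=grab('wrist');np.savez('l.npz',P=cloud(f,T),px=f['pixels']);o.append(cv2.resize(f['pixels'][100:350,190:440],(400,400)))
cv2.imwrite('pics/l.png',np.hstack(o))
E
```

```text
pos [ 0.5143 -0.0283  0.2164] ang 75.94 tilt 0.23 D [-0.0224  0.3326 -0.0009] turn toolz -107.46
[(0.63), (-0.21), (0.0), (-5.37)]
[(0.65), (-0.14), (0.0), (-5.37)]
[(0.66), (-0.08), (0.0), (-5.37)]
[(0.67), (-0.02), (0.0), (-5.37)]
[(0.67), (0.04), (0.0), (-5.37)]
[(0.66), (0.1), (0.0), (-5.37)]
[(0.65), (0.16), (0.0), (-5.37)]
[(0.63), (0.22), (0.0), (-5.37)]
[(0.6), (0.28), (0.0), (-5.37)]
[(0.57), (0.34), (0.0), (-5.37)]
[(0.54), (0.39), (0.0), (-5.37)]
[(0.5), (0.44), (0.0), (-5.37)]
[(0.46), (0.48), (0.0), (-5.37)]
[(0.41), (0.52), (0.0), (-5.37)]
[(0.36), (0.56), (0.0), (-5.37)]
[(0.31), (0.59), (0.0), (-5.37)]
[(0.25), (0.62), (0.0), (-5.37)]
[(0.19), (0.64), (0.0), (-5.37)]
[(0.13), (0.65), (0.0), (-5.37)]
[(0.07), (0.66), (0.0), (-5.37)]
F [-0.1  0.2 -0.9] t 15.7
```

View pics/l.png

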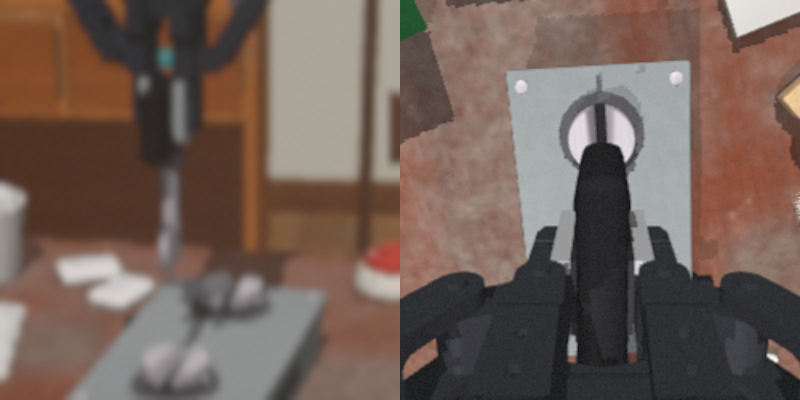

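The key is out and the slot (crop (601,120)) runs in line with the tick and the long side, so the fastener is locked. Going back to the stand.

Emit:
apply_moves(
  moves=[
    [0.65, -0.2, 0, -5.4],
    [0.65, -0.15, 0, -5.4],
    [0.65, -0.1, 0, -5.4],
    [0.65, 0, 0, -5.4],
    [0.65, 0.05, 0, -5.4],
    [0.65, 0.1, 0, -5.4],
    [0.65, 0.15, 0, -5.4],
    [0.65, 0.2, 0, -5.4],
  ],
)

```text
t: 16.6
position: [0.5025, 0.1042, 0.2135]
orientation: [-1.585, -2.71, 0.002]
contact_force: [0.1, -0.4, -1.5]
grip_width: 0.0135
```

Emit:
apply_moves(
  moves=[
    [0.6, 0.3, 0, -5.4],
    [0.55, 0.35, 0, -5.4],
    [0.55, 0.4, 0, -5.4],
    [0.5, 0.45, 0, -5.4],
    [0.45, 0.5, 0, -5.4],
    [0.4, 0.5, 0, -5.4],
    [0.35, 0.55, 0, -5.4],
    [0, 0, 0, 0],
  ],
)

```text
t: 17.4
position: [0.4951, 0.2222, 0.2137]
orientation: [-0.621, -3.077, -0.002]
contact_force: [0.5, -0.0, -1.0]
grip_width: 0.0135
```

```bash
python3 go.py .4919 .3043 .2155 183.4 5|sed 's/np.float64//g'
```

```text
pos [0.4951 0.2222 0.2137] ang 157.19 tilt 0.18 D [-0.0032  0.0821  0.0018] turn toolz -26.21
[(0.28), (0.6), (-0.01), (-5.24)]
[(0.22), (0.62), (-0.01), (-5.24)]
[(0.17), (0.64), (-0.01), (-5.24)]
[(0.11), (0.65), (-0.01), (-5.24)]
[(0.05), (0.66), (-0.01), (-5.24)]
F [ 0.5 -0.  -1. ] t 17.4
```

Emit:
apply_moves(
  moves=[
    [0.3, 0.6, 0, -5.2],
    [0.2, 0.6, 0, -5.2],
    [0.15, 0.65, 0, -5.2],
    [0.1, 0.65, 0, -5.2],
    [0.05, 0.6, 0, -5.2],
    [0, 0, 0, 0],
    [0, 0, 0, 0],
  ],
)

```text
t: 18.1
position: [0.4942, 0.2989, 0.2138]
orientation: [0.075, -3.14, 0.003]
contact_force: [-0.6, 0.1, -1.1]
grip_width: 0.0131
```

```bash
python3 go.py .4905 .3035 .097 183.4 1|sed 's/np.float64//g';python3 - <<'E'
from h import *
o=[]
f,T=grab('side');o.append(cv2.resize(f['pixels'][190:320,220:350],(400,400),interpolation=cv2.INTER_CUBIC))
f,T=grab('wrist');np.savez('m.npz',P=cloud(f,T),px=f['pixels']);o.append(cv2.resize(f['pixels'][100:350,190:440],(400,400)))
cv2.imwrite('pics/m.png',np.hstack(o))
P=cloud(f,T);z=P[...,2];p=r.state()['position']
px=f['pixels'];v,u=np.mgrid[0:400,0:640]
m=(abs(u-316)<25)&(v<330)&(v>180)&(abs(z-(p[2]+.034))<.006)
Q=P[m];print(len(Q),cv2.minAreaRect(Q[:,:2].astype(np.float32)),np.median(Q[:,2]))
s=(z>.082)&(z<.093)&(np.hypot(P[...,0]-.491,P[...,1]-.304)<.06);Q=P[s];print(len(Q),cv2.minAreaRect(Q[:,:2].astype(np.float32)))
E
```

```text
pos [0.4942 0.2989 0.2138] ang -177.26 tilt 0.14 D [-0.0037  0.0046 -0.1168] turn toolz -0.66
[(0.14), (0.19), (4.67), (-0.66)]
F [-0.6  0.1 -1.1] t 18.1
4556 ((0.49059784412384033, 0.29809021949768066), (0.05773797631263733, 0.020650619640946388), 1.6840295791625977) 0.2482914473956891
3238 ((0.489351361989975, 0.30257394909858704), (0.07232887297868729, 0.07220837473869324), 3.5238730907440186)
```

View pics/m.png

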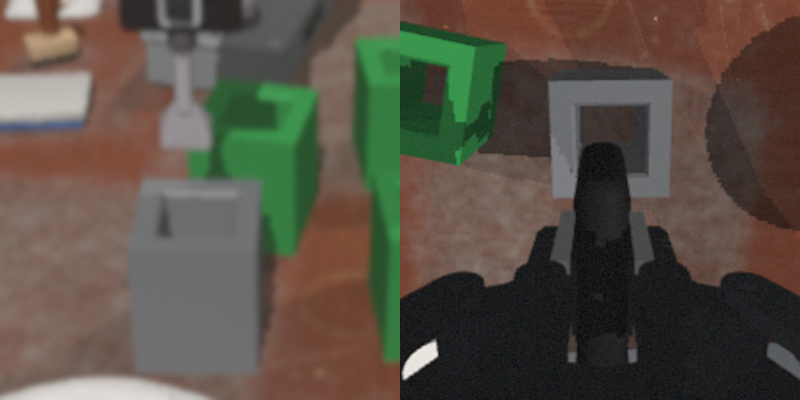

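The blade is just above the stand's hole, unobstructed, and the stand measures the same as before. Centring and lowering.

Emit:
apply_moves(
  moves=[
    [0.15, 0.17, 0.2, -0.6],
    [0, 0, 0.4, 0],
    [0, 0, 0.6, 0],
    [0, 0, 0, 0],
  ],
)

```text
t: 18.6
position: [0.489, 0.3027, 0.182]
orientation: [0.097, -3.136, 0.006]
contact_force: [-0.7, -0.2, -1.5]
grip_width: 0.0129
```

```bash
python3 go.py .4903 .3028 .097 183.4 1|sed 's/np.float64//g'
```

```text
pos [0.489  0.3027 0.182 ] ang -176.46 tilt 0.32 D [ 0.0013  0.0001 -0.085 ] turn toolz 0.14
[(-0.05), (-0.0), (3.4), (0.14)]
F [-0.7 -0.2 -1.5] t 18.6
```

Emit:
apply_moves(
  moves=[
    [-0.05, 0, 0.4, 0],
    [0, 0, 0.5, 0],
    [0, 0, 0.6, 0],
    [0, 0, 0.6, 0],
    [0, 0, 0.5, 0],
    [0, 0, 0.3, 0],
    [0, 0, 0.2, 0],
    [0, 0, 0, 0],
  ],
)

```text
t: 19.4
position: [0.4911, 0.3045, 0.1065]
orientation: [0.098, -3.139, 0.001]
contact_force: [0.0, 0.3, -1.4]
grip_width: 0.0136
```

```bash
python3 go.py .4903 .3028 .0965 183.4 1|sed 's/np.float64//g'
```

```text
pos [0.4911 0.3045 0.1065] ang -176.44 tilt 0.05 D [-0.0008 -0.0017 -0.01  ] turn toolz 0.16
[(0.04), (-0.06), (0.4), (0.16)]
F [ 0.   0.3 -1.4] t 19.4
```

Emit:
apply_moves(
  moves=[
    [0, -0.05, 0.15, 0],
    [0, 0, 0.12, 0],
    [0, 0, 0.08, 0],
    [0, 0, 0, 0],
    [0, 0, 0, 0],
  ],
)

```text
t: 19.9
position: [0.4915, 0.3034, 0.0985]
orientation: [-0.097, 3.14, 0.0]
contact_force: [-0.2, -0.2, -1.0]
grip_width: 0.0133
```

Emit:
apply_moves(
  moves=[
    [0, 0, 0.06, 0],
    [0, 0, 0, 0],
    [0, 0, 0, 0],
  ],
)

```text
t: 20.2
position: [0.4915, 0.3033, 0.0969]
orientation: [-0.097, 3.14, 0.0]
contact_force: [0.4, 0.1, -1.2]
grip_width: 0.0134
```

Emit:
apply_moves(
  moves=[
    [0, 0, 0.03, 0],
    [0, 0, 0, 0],
    [0, 0, 0, 0],
  ],
)

```text
t: 20.5
position: [0.4915, 0.3034, 0.0965]
orientation: [-0.097, 3.14, 0.0]
contact_force: [-0.2, -0.6, 2.7]
grip_width: 0.0136
```

The force flipped to +2.7 N, so the key is resting on the stand. Opening the jaws.

Emit:
apply_moves(
  moves=[
    [0, 0, 0, 0],
    [0, 0, 0, 0],
    [0, 0, 0, 0],
    [0, 0, 0, 0],
    [0, 0, 0, 0],
    [0, 0, 0, 0],
    [0, 0, 0, 0],
  ],
  jaw=-1,
)

```text
t: 21.2
position: [0.4915, 0.3034, 0.0961]
orientation: [0.097, -3.14, -0.0]
contact_force: [-0.4, -0.6, 0.4]
grip_width: 0.0857
```

Emit:
apply_moves(
  moves=[
    [0, 0, -0.2, 0],
    [0, 0, -0.4, 0],
    [0, 0, -0.8, 0],
    [0, 0, -1, 0],
    [0, 0, -1, 0],
    [0, 0, -1, 0],
    [-1, 0, -0.6, 0],
    [-0.7, 0, 0, 0],
  ],
)

```text
t: 22.0
position: [0.5359, 0.3073, 0.2254]
orientation: [-0.097, 3.134, 0.006]
contact_force: [0.1, -0.5, -0.4]
grip_width: 0.0856
```

Emit:
apply_moves(
  moves=[
    [0, 0, 0, 0],
    [0, 0, 0, 0],
    [0, 0, 0, 0],
  ],
)

```text
t: 22.3
position: [0.5325, 0.3062, 0.2211]
orientation: [0.1, -3.139, 0.0]
contact_force: [-0.2, -0.8, -0.0]
grip_width: 0.0852
```

Run:
```python
from meas import *
f,T=grab('wrist');P=cloud(f,T);a=cv2.resize(f['pixels'],None,fx=.8,fy=.8)[:300]
z=P[...,2]; near=np.hypot(P[...,0]-.491,P[...,1]-.304)<.06
for n,m in(('stand',near&(z>.082)&(z<.093)),('htop',near&(z>.125)&(z<.136))):
    Q=P[m];print(n,len(Q),np.median(Q,0).round(4),cv2.minAreaRect(Q[:,:2].astype(np.float32)))
f,T=grab('top');P=cloud(f,T);t=f['pixels'];P[P[...,2]>.08]=np.nan
for c in((.514,-.0265),(.49,-.154)):
    try: slot(P,t,c)
    except Exception as e: print(e)
b=cv2.resize(t[150:215,340:455],(460,260),interpolation=cv2.INTER_CUBIC)
cv2.imwrite('pics/n.png',a);cv2.imwrite('pics/n2.png',b);print(r.state()['t'],r.state()['position'])
d=np.load('l.npz');P=d['P'].copy();P[P[...,2]>.08]=np.nan;slot(P,d['px'],(.5125,-.028))
```

```text
stand 3460 [0.485  0.299  0.0873] ((0.48941561579704285, 0.30247586965560913), (0.07140259444713593, 0.07237862795591354), 3.6388697624206543)
htop 1386 [0.4899 0.3028 0.1307] ((0.4916295111179352, 0.30281051993370056), (0.06466609239578247, 0.014639745466411114), 4.158479690551758)
head circle mm [514.3 -26.1] 22.3 ztop 0.0726
60 34 mean [ 0.5155 -0.0263] ang 79.9 [0.0017 0.0097]
80 44 mean [ 0.515  -0.0268] ang 79.2 [0.0022 0.0096]
100 58 mean [ 0.5153 -0.0266] ang 80.7 [0.0029 0.0095]
head circle mm [ 490.4 -154.2] 22.0 ztop 0.0722
60 35 mean [ 0.491 -0.154] ang 80.2 [0.0017 0.0095]
80 45 mean [ 0.4902 -0.154 ] ang 85.1 [0.0035 0.0094]
100 65 mean [ 0.4901 -0.1533] ang 83.9 [0.0044 0.0091]
22.4 [0.5327337  0.30619466 0.22110109]
head circle mm [512.6 -27.6] 22.1 ztop 0.071
60 104 mean [ 0.514  -0.0221] ang 79.2 [0.0017 0.0061]
80 117 mean [ 0.5141 -0.0219] ang 80.2 [0.0019 0.0059]
100 133 mean [ 0.5138 -0.0218] ang 78.2 [0.0022 0.006 ]
```

View pics/n.png

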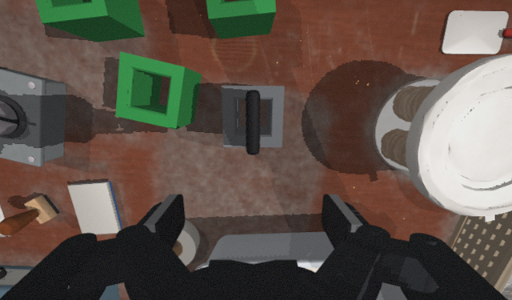

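View pics/n2.png

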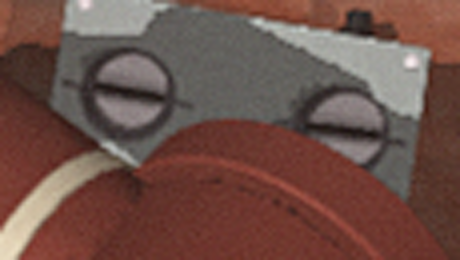

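Both slots ((127,92) and (345,130) in the crop) run along the long side. The first is at 79–80°, against the box axis at 79.2°. The key hangs upright in the grey stand at (252,120), with its top at 0.131 m as before. The gripper is clear, so I'm handing in.

```bash
python3 -c "
from h import *;print(r.sign_off())"
```

```text
the job is handed in; nothing more can be done
None
```

The open fastener is locked, and the key is hanging upright in the grey stand again. I handed the job in at about 22.4 s of the 51 s allowed; sign-off gives no verdict.

- **Turning:** I set the blade into the left fastener's slot and turned it clockwise until the yaw torque rose from about 0.05 to 0.3 N m, which marks the hard stop. I then eased back within the play and lifted the key out.
- **Open fastener:** its slot now measures 78–81°, against 79.2° for the box's long side. It started at about -32°.
- **Other fastener:** it still lies along the box at about 80–85°. It measured 83–84° before. The arm partly hid it in the last top view, so that reading is rough.
- **Key:** the top of its handle is at 0.131 m, as at the start. It lies within about 1.5 mm and 1° of where it first hung, and the gripper is clear of it.
- **Disagreement:** the top and wrist cameras differed by about 2 mm on positions, which is within the stated calibration. I went by the wrist camera.
- **Forces:** readings at the wrist never passed about 3 N in the states I saw.

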